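# Free the locked lid of a dead microcentrifuge with its release pin

## Task

The microcentrifuge has lost power with its lid locked. Take the release pin from the stand, feel along the groove under the lid's lip with its tip until it drops into the hidden release hole, and push it in against the catch so that the lid springs fully open. Then put the pin back upright in the stand, right down on its collar, and leave the rotor key, timer, vial and dropper bottle where they are.

Things in the scene. Friction and masses are not known exactly. Their poses are not given: they have to be found in the camera images.
- centrifuge: White bench microcentrifuge, fixed, 300 mm deep (its x), 220 mm wide (its y), 125 mm high to the deck, 154 mm to the top of the closed lid. Origin: centre of its underside, on the table; x points from its front to its back, z up. Front skirt upright at x = -0.150 up to z = 0.052; above it the control panel slopes up and back. Blank display, keys and a dial lie nearly flat on the lower panel.
- panel_top (a point): Middle of the top edge of the control panel (x -0.043, z 0.125 of the centrifuge; its axes). The panel slopes at 35 degrees from level: its outward normal is (-0.574, 0, 0.819) in these axes. The lid's lip bars a vertical tool from the groove: hold the pin square to the panel (within 8 degrees), 35 degrees from vertical, its handle leaning to the machine's front.
- groove_mid (a point): Middle of the mouth of a level groove in the panel, 90 mm long (along y), 8 mm wide, 5 mm deep, 24 mm down the slope from the top edge and under the lid's lip. The point lies in the plane of the panel's surface, at x -0.0627, y 0, z 0.1112 of the centrifuge, with its axes; the groove's black floor is 5 mm below it along the panel's normal.
- groove_left (a point): Point in the groove's mouth 30 mm to the +y side of its middle. The one hole in the groove's floor is round, 8.5 mm, square to the panel, through a floor 3 mm thick. Its centre lies anywhere from this point to groove_right; it differs from machine to machine and can hardly be seen: feel for it with the tip. Only the release pin fits.
- groove_right (a point): Point in the groove's mouth 30 mm to the -y side of its middle: the other limit of where the hole's centre can be.
- lid_catch: The steel catch inside the machine, out of sight. Its sprung tail, 92 mm wide, lies under every place where the hole can be, 11 mm below the groove's floor. Pressed about 6 mm further it lets go of the lid (2 N at first, about 5 N then); it gives about 12 mm in all and then is solid. Origin: its pivot, at x -0.0176, z 0.1061 of the centrifuge.
- centrifuge_lid (a joint): Opening of the lid in rad: 0 shut and locked, 1.0 fully open. The lid is hinged at the back; once the catch lets go, its springs raise it to 1.0 within about 2 s and hold it there.
- lid_lip (a point): Middle of the front edge of the lid's grip lip, a grey ledge 150 mm wide and 9 mm thick. Shut, this edge stands 6 mm in front of the groove's middle line and its underside 20 mm above it, so that a tool square to the panel passes in front of it. It rises up and backward as the lid opens, away from such a tool.
- key_stand: Grey stand block, fixed, 60 mm (x) by 130 mm (y) by 80 mm high, on a black foot of 74 x 144 x 4 mm. Origin: centre of its underside, on the table. Two upright round sockets, 16 mm wide and 76 mm deep, at y = -0.035 and y = +0.035, x = 0. One holds the release pin, the other the rotor key; which is which varies.
- release_pin: Release pin, loose, 30 to 65 g, 135 mm long: a round steel rod 5 mm thick and 75 mm long with a round tip, a steel collar 26 mm wide and 4 mm thick, then a black square handle 14 x 14 mm, 56 mm long. Origin: the tip; z points from the tip to the handle. It stands in the stand on its collar, tip 5 mm above the table. The handle's flats face along its x and y axes, which are the stand's.
- pin_tip (a point): Tip of the release pin (the same point as its origin).
- pin_grip (a point): Middle of the release pin's handle, 107 mm from the tip: the place to grip it.
- rotor_key: The rotor key, loose, 90 g: a hexagonal steel rod 10 mm thick, too thick for the hole, with a round hub and a black crossbar (72 mm long, 12 mm thick, 98 mm above its lower end, along the stand's x). It stands in the other socket. Origin: its lower end. Leave it there.
- timer: White bench timer, 66 x 66 x 19 mm, loose, lying in front of the centrifuge. Origin: centre of its underside.
- vial: Glass vial with a black stopper, 33 mm wide, 58 mm high, loose, to the right of the centrifuge. Origin: centre of its underside.
- dropper: Small dropper bottle with a green cap, 22 mm wide, 60 mm high, loose, to the right of the stand. Origin: centre of its underside.
Mind the look-alikes: they are no part of the job. What is shaped like the release_pin but purple or red is not meant.

How it is judged:
By the outcome, as a careful person would: the job done as asked, in the order asked, and still so for the second after the job is handed in, with the robot touching nothing.
It also fails if it takes over 72 s, if anything falls off the work surface, if the arm or the gripper's body presses on something with over 40 N, if the wrist force passes 120 N, or if a joint passes its speed limit or range.

## Robot

A 6-joint arm with a two-finger parallel gripper is mounted at the origin on a cart in front of the work surface, level with it; the furniture and walls round the work are solid. World frame = base frame: x ahead of the robot, y to its left, z up, the work surface at z = 0. Lengths are in m, angles in rad, forces in N, time in s.
With the tool pointing down it reaches from about 0.225 to 0.725 m from the base axis. Payload 3.1 kg.
Tool frame: the origin (TCP) lies between the finger pads; the fingertips stand 14 mm ahead of it and the grasp point (between the pads) lies 5 mm behind it; z points along the fingers, y is the line along which they close (so a half turn about z gives the same grasp; the last joint's range is limited). The gripper opens to 85 mm and grips with 20 to 120 N. Pads are 22 mm wide; open, the fingers measure 114 mm over their backs; the gripper's body (76 mm by 85 mm) begins 54 mm behind the grasp point. The pads swing forward as they close: fully open they stand 13 mm farther back than shut.
Start: joints at [1.168, 0.048, 0.099, 1.622, 0, 1.443], TCP at [0.142, 0.505, 0.245] pointing down, gripper open.
Joint ranges: [-2.91, 2.91], [-0.99, 1.94], [-1.21, 1.42], [-2.12, 2.29], [-1.49, 1.47], [-3.14, 3.14]. Speed limits (rad/s): [2.79, 2.79, 3.14, 3.14, 3.14, 3.14].

## Interface

Orientations are given as a rotation vector (axis times angle).
In Python, from rig import sensors, imaging, job, nets gives the robot as it stands.
- The arm moves only by the shell command python3 -m handwheel 'ROWS' [FORCE]. ROWS is JSON, a list that holds one entry, the list of rows, each a list of 7 numbers: the turn, a rotation vector about the tool's x, y, z in degrees, then the shift along the tool's x, y, z in cm, then the opening, from 0 (shut) to 1 (fully open). In form: [[[wx, wy, wz, dx, dy, dz, gripper], ...]]. A call has 1 to 10 rows; each row is the pose to reach, as a shift and turn from the pose commanded when the call began, along the tool's axes at that moment; what a row does not reach only later rows make up. A row lasts 1/10 s, in which the tool goes at most 50 mm and 8.59 degrees, less where a joint would pass 70% of its speed; a pose out of reach is approached as far as the arm can. A call with a gripper value outside its range is refused whole. The fingers move at their own pace and stop on an object; FORCE is the grip in N (left out, the last holds). Time passes only in rows, so rows that repeat a pose let the fingers close. It gives the time, the measured TCP pose, the force, the opening and the grip force at its end, in the units of the state.
- sensors.read_state(): the state, without advancing time (a new reading comes with each control period).
- imaging.read_camera(name): name is "side" or "top"; returns (picture, depth): 480x640x3 uint8, blue, green, red; 480x640 float32, m along the optical axis (not along the pixel's ray), 0 where there is no reading.
- imaging.camera_model(name): a dict with "fx", "fy", "cx", "cy" (pixels), "R" (3x3) and "t" (3): a world point X has camera coordinates R X + t. Camera axes: x right, y down, z forward; pixel columns grow to the right and rows downward; lengths in m; the calibration is good to about 2 mm. A picture is of the moment at which its call begins. camera_model takes no time and is no camera call.
- job.close_job(): hands the job in; it is judged then, once.
Trained networks look in the newest picture that a camera, given by its name, has taken for a name from the list of things; names that differ only in an ending like _2 or _b are one class to them, and where a whole thing is asked for, a point or a joint stands for the part that bears it (a point fixed in the world has none). Each returns a list of dicts, best first, with "p" (0 to 1); they miss things now and then, are a little off and sometimes report something else, mostly with a low value. They report only what shows in the picture. A call takes as long as a camera call. They do not tell look-alikes from the thing itself.
- nets.outline_of(target, camera): "pixels" (480x640 bool, what is visible of it) and "extent" ([left, top, right, bottom] in pixels, round what is visible of it).
The state is a dict: "time_s": time; "joint_pos": joint angles; "joint_vel": joint speeds; "tau": joint torques, N m; "position": TCP position; "tcp_rot": TCP orientation; "wrist_force": force on the tool from outside, world axes, zero at the start; "moment": the same for the moment, N m; "grip_width": finger opening in m; "gripper_force": force on a finger pad.
Only numpy, scipy, OpenCV 4.12 (cv2) and the standard library are available. Lean on these libraries where they do the work, as an engineer would, in place of code of your own. Each camera call takes 0.05 s, during which the arm holds its last target. There are 200 camera calls.

## Working session

There is one attempt and no reset: what is moved stays moved. The work goes in short steps, Python scripts to look and compute and a shell command to move; the robot and the scene stay as the last step left them, time stands still between calls to the robot, and variables do not carry over. Pictures are saved under pics/ and viewed, at most 10 in all, crops included, and the job is handed in when it is done.

```bash
ls; mkdir -p pics; python3 - <<'E'
from rig import sensors, imaging
import cv2,numpy as np
for n in("top","side"):
    p,d=imaging.read_camera(n); cv2.imwrite(f"pics/{n}0.png",p); np.save(f"{n}0.npy",d)
    print(n,{k:np.round(v,3).tolist() for k,v in imaging.camera_model(n).items()})
s=sensors.read_state(); print({k:np.round(v,3).tolist() for k,v in s.items()})
E
```

```text
pics
top {'fx': 592.651, 'fy': 592.651, 'cx': 319.066, 'cy': 239.568, 'R': [[0.028, -1.0, -0.005], [-0.988, -0.027, -0.15], [0.15, 0.009, -0.989]], 't': [-0.104, 0.579, 1.634]}
side {'fx': 474.815, 'fy': 474.815, 'cx': 315.307, 'cy': 237.671, 'R': [[0.945, -0.328, -0.011], [-0.223, -0.618, -0.754], [0.24, 0.715, -0.657]], 't': [-0.56, 0.133, 1.156]}
{'time_s': 0.1, 'joint_pos': [1.168, 0.049, 0.098, 1.622, -0.0, 1.443], 'joint_vel': [0.0, -0.003, 0.005, 0.0, -0.002, 0.0], 'tau': [0.003, -33.985, 32.093, 0.016, 0.0, -0.0], 'position': [0.142, 0.505, 0.244], 'tcp_rot': [-0.43, -3.111, 0.003], 'wrist_force': [-0.16, -0.093, 0.622], 'moment': [-0.013, -0.029, -0.025], 'gripper_force': 0.0, 'grip_width': 0.085}
```

View pics/top0.png

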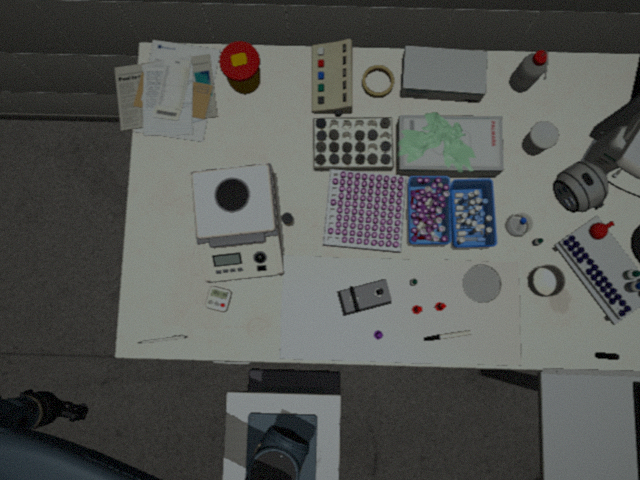

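View pics/side0.png

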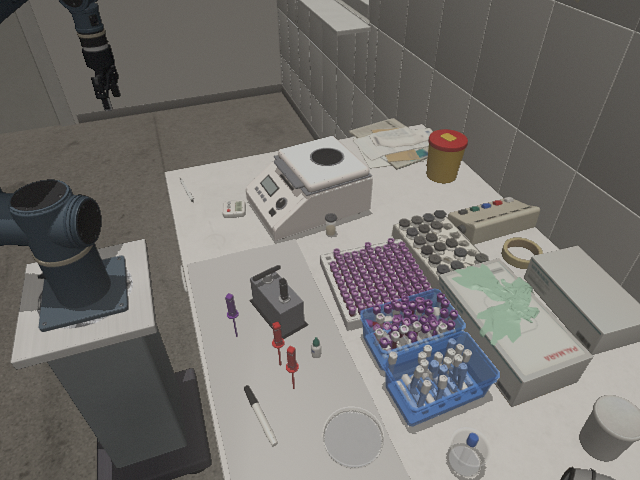

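Look-alikes, top view. In the stand: the black square-handled pin at about (379,292) and the rotor key crossbar at (348,298). Lying or standing outside it: purple (378,335), red (417,309) and red (440,306). I choose the black one in the stand. The centrifuge is at (238,220), its panel toward the robot.

```bash
cat > h.py <<'E'
import numpy as np,cv2
from rig import sensors,imaging,nets
def cloud(n,d,m):
    c=imaging.camera_model(n); v,u=np.nonzero(m&(d>0)); z=d[v,u]
    P=np.c_[(u-c["cx"])/c["fx"]*z,(v-c["cy"])/c["fy"]*z,z]
    return (P-np.array(c["t"]))@np.array(c["R"])
def proj(n,X):
    c=imaging.camera_model(n); q=np.array(c["R"])@np.array(X)+c["t"]
    return c["fx"]*q[0]/q[2]+c["cx"],c["fy"]*q[1]/q[2]+c["cy"]
E
python3 - <<'E'
from h import *
im={n:cv2.imread(f"pics/{n}0.png") for n in("top","side")}
cv2.imwrite("pics/crop1.png",np.hstack([cv2.resize(im["top"][270:345,330:405],(400,400),interpolation=2),cv2.resize(im["side"][250:350,215:315],(400,400),interpolation=2)]))
for t in("centrifuge","key_stand","release_pin","rotor_key"):
    for n in("top","side"):
        d=np.load(n+"0.npy")
        for r in nets.outline_of(t,n):
            P=cloud(n,d,r["pixels"]); print(t,n,round(r["p"],2),r["extent"],len(P),np.round(np.percentile(P,[2,50,98],axis=0),3).tolist() if len(P) else '')
            if r["p"]>.5: np.save(f"c_{t}_{n}_{int(r['extent'][0])}.npy",P)
        if t in("centrifuge","key_stand"):
            pass
import glob
for t,zs in(("key_stand",(.074,.086)),("centrifuge",(.148,.16)),("centrifuge",(.12,.13))):
    for f in glob.glob(f"c_{t}_*"):
        P=np.load(f); Q=P[(P[:,2]>zs[0])&(P[:,2]<zs[1])]
        if len(Q)>8: print(f,zs,len(Q),cv2.minAreaRect(Q[:,:2].astype(np.float32)),np.median(Q[:,2]))
E
```

```text
centrifuge top 0.65 [191.9, 163.6, 285.9, 285.7] 9301 [[0.469, 0.023, 0.046], [0.606, 0.131, 0.15], [0.756, 0.241, 0.162]]
centrifuge side 0.81 [248.2, 136.0, 372.5, 239.3] 8655 [[0.467, 0.015, 0.021], [0.604, 0.064, 0.108], [0.763, 0.231, 0.157]]
key_stand top 0.65 [334.0, 279.7, 387.7, 313.6] 1122 [[0.379, -0.287, -0.001], [0.421, -0.219, 0.079], [0.466, -0.15, 0.089]]
key_stand top 0.57 [192.5, 163.0, 285.4, 282.5] 9174 [[0.471, 0.024, 0.051], [0.606, 0.132, 0.151], [0.754, 0.241, 0.162]]
key_stand side 0.62 [245.9, 274.1, 310.8, 338.2] 2084 [[0.378, -0.29, 0.001], [0.42, -0.253, 0.064], [0.47, -0.169, 0.084]]
key_stand side 0.36 [218.8, 204.5, 248.9, 219.0] 330 [[0.375, 0.159, 0.005], [0.406, 0.183, 0.016], [0.438, 0.219, 0.021]]
key_stand side 0.35 [276.3, 134.7, 373.3, 194.4] 3696 [[0.551, 0.032, 0.128], [0.648, 0.115, 0.154], [0.761, 0.246, 0.158]]
release_pin top 0.6 [435.0, 305.5, 448.2, 309.8] 58 [[0.394, -0.424, 0.075], [0.401, -0.417, 0.11], [0.41, -0.411, 0.139]]
release_pin top 0.59 [412.7, 302.6, 424.0, 315.5] 94 [[0.381, -0.388, -0.004], [0.391, -0.357, 0.085], [0.407
[... 1384 characters left out ...]
992) 0.08023307977466557
c_centrifuge_side_248.npy (0.148, 0.16) 2717 ((0.663582444190979, 0.14315560460090637), (0.18443267047405243, 0.21696427464485168), 7.514044761657715) 0.15490597130934758
c_centrifuge_top_191.npy (0.148, 0.16) 4642 ((0.6554990410804749, 0.14186912775039673), (0.20372246205806732, 0.21113388240337372), 7.487288475036621) 0.15465347507482602
c_centrifuge_side_248.npy (0.12, 0.13) 234 ((0.6644675135612488, 0.1397038698196411), (0.20210379362106323, 0.2177324891090393), 6.13405704498291) 0.12381479708895093
c_centrifuge_top_191.npy (0.12, 0.13) 148 ((0.6593621373176575, 0.1426766812801361), (0.21792656183242798, 0.21985666453838348), 7.887805461883545) 0.1261439175287715
```

View pics/crop1.png

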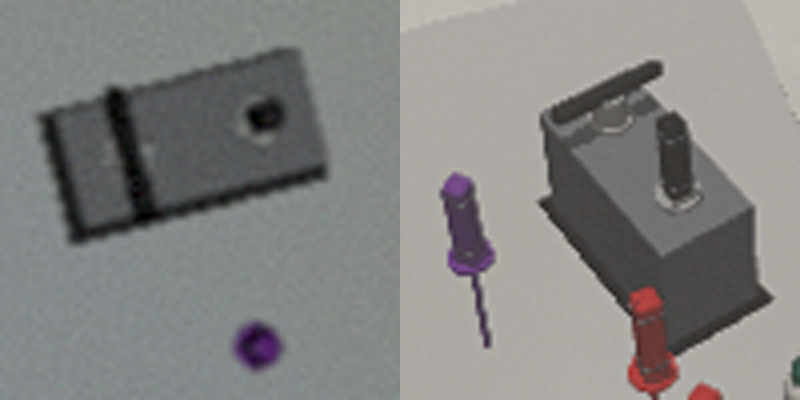

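The crop shows the black square-handled pin in the stand's near-right socket (side view about 283,290). The rotor key crossbar is in the other socket, and the purple and red pins stand outside.

```bash
cat >> h.py <<'E'
from scipy.spatial.transform import Rotation as Ro
def row(p,R,s=None):
    s=s or sensors.read_state(); R0=Ro.from_rotvec(s["tcp_rot"])
    w=(R0.inv()*R).as_rotvec(degrees=True); d=R0.inv().apply(np.array(p)-s["position"])*100
    return np.round(np.r_[w,d],2).tolist()
def Rz(a): return Ro.from_euler("z",a,degrees=True)
def down(a): # tool z down, tool y at angle a (deg)
    y=np.array([np.cos(np.radians(a)),np.sin(np.radians(a)),0]); z=np.array([0,0,-1.]); return Ro.from_matrix(np.c_[np.cross(y,z),y,z])
E
python3 - <<'E'
from h import *
import glob
from scipy.optimize import least_squares
for n in("top","side"):
    P=np.load(glob.glob(f"c_centrifuge_{n}_*")[0])
    def loc(v): a,x,y=v; return Rz(-a).apply(P-[x,y,0])
    def f(v):
        L=loc(v)
        pan=(L[:,0]+.0627)*-.574+(L[:,2]-.1112)*.819
        m=(sel0)
        return np.r_[pan[m]]
    v=np.array([7.5,.606,.131])
    for it in range(6):
        L=loc(v); pan=(L[:,0]+.0627)*-.574+(L[:,2]-.1112)*.819
        sel0=(L[:,2]>.058)&(L[:,2]<.1)&(abs(pan)<.012)
        g=lambda q:f([q[0],q[1],v[2]])
        r=least_squares(g,[v[0],v[1]],loss="soft_l1",f_scale=.002); v[:2]=r.x
        L=loc(v); s=(L[:,2]>.06)&(L[:,2]<.1)&(L[:,0]<-.08)
        lo,hi=np.percentile(L[s,1],[.7,99.3]); v[2]+=(lo+hi)/2
    sk=(L[:,2]<.045)&(L[:,2]>.01)&(L[:,0]<-.13)
    lid=(L[:,2]>.148); R=cv2.minAreaRect(L[lid,:2].astype(np.float32))
    print(n,v,sel0.sum(),"ywidth",hi-lo,"skirt x",np.median(L[sk,0]) if sk.any() else None,"rms",np.std(g(v[:2])),"lid",R, "xmin/max",np.percentile(L[:,0],[.5,99.5]))
px,py=.4353,-.2548
print(row([px,py,.2],down(16.7)),row([px,py,.107],down(16.7)))
E
```

```text
top [7.66629985 0.6151883  0.136123  ] 1846 ywidth 0.21746223028687317 skirt x -0.14695312709981337 rms 0.0035645433904854407 lid ((0.04071705788373947, 0.00031717121601104736), (0.21113388240337372, 0.20372243225574493), 89.82099151611328) xmin/max [-0.14791121  0.15092446]
side [8.4056164  0.61428118 0.13827996] 1456 ywidth 0.22083456843587657 skirt x -0.14702473406625705 rms 0.002847973710536464 lid ((0.049484387040138245, -0.0023835748434066772), (0.21696427464485168, 0.18443270027637482), 89.10842895507812) xmin/max [-0.14859308  0.14499186]
[-0.0, 0.0, 57.56, -48.81, -65.21, 4.54] [-0.0, 0.0, 57.56, -48.81, -65.21, 13.84]
```

```bash
python3 -m handwheel '[[[0,0,6,-4.9,-6.5,0.4,1],[0,0,12,-9.8,-13,0.9,1],[0,0,18,-14.6,-19.5,1.3,1],[0,0,24,-19.5,-26,1.8,1],[0,0,30,-24.4,-32.6,2.2,1],[0,0,36,-29.3,-39,2.7,1],[0,0,42,-34.2,-45.6,3.2,1],[0,0,48,-39,-52.2,3.6,0.7],[0,0,54,-44,-58.7,4,0.7],[0,0,57.56,-48.81,-65.21,4.5,0.7]]]' 40; python3 -m handwheel '[[[0,0,0,0,0,0,0.7]]]' | tail -3; python3 - <<'E'
from h import *
s=sensors.read_state(); print(s)
print(row([.4353,-.2548,.2],down(16.7)),row([.4353,-.2548,.107],down(16.7)))
E
```

```text
time_s: 1.5
position: [0.3226, 0.0375, 0.2182]
tcp_rot: [1.878, 2.516, 0.002]
wrist_force: [1.6, 0.1, 0.2]
grip_width: 0.0602
gripper_force: 0.0
wrist_force: [-0.0, 0.7, -0.3]
grip_width: 0.0596
gripper_force: 0.0
{'time_s': 1.6, 'joint_pos': array([-0.10153703, -0.4879839 , -0.40285165,  1.65478885, -0.00266114,
        1.19278855]), 'joint_vel': array([ 0.14135513, -0.01324969, -0.00078934,  0.0538924 ,  0.07713155,
        0.04766651]), 'tau': array([ -2.12904476, -13.51246387,  32.11209655,  -0.39068953,
        -0.39812436,  -0.24221135]), 'position': array([0.32363326, 0.03346624, 0.21744341]), 'tcp_rot': array([ 1.89272694,  2.50447385, -0.00264212]), 'wrist_force': array([-0.03331947,  0.70883653, -0.34667198]), 'moment': array([ 0.10495207, -0.00399852,  0.01077871]), 'gripper_force': 0.0, 'grip_width': 0.05955578294146721}
[0.0, 0.17, -0.86, -30.77, 2.87, 1.83] [0.0, 0.17, -0.86, -30.75, 2.87, 11.13]
```

```bash
python3 -m handwheel '[[[0,0,0,-4.5,0.4,0.3,0.7],[0,0,-0.3,-9,0.8,0.6,0.7],[0,0,-0.4,-13.5,1.2,0.9,0.7],[0,0,-0.6,-18,1.6,1.1,0.7],[0,0,-0.8,-22.5,2,1.3,0.7],[0,0,-0.8,-27,2.5,1.6,0.7],[0,0,-0.86,-29.5,2.7,1.8,0.7],[0,0,-0.86,-30.77,2.87,1.83,0.7],[0,0,-0.86,-30.77,2.87,1.83,0.7],[0,0,-0.86,-30.77,2.87,1.83,0.7]]]' ; python3 - <<'E'
from h import *
s=sensors.read_state()
print(s["position"],row([.4353,-.2548,.2],down(16.7)),row([.4353,-.2548,.107],down(16.7)))
for n in("top","side"):
    p,d=imaging.read_camera(n)
    if n=="side": cv2.imwrite("pics/s1.png",cv2.resize(p[130:330,180:400],(770,700)[:2] if 0 else (660,600),interpolation=2))
E
```

```text
time_s: 2.6
position: [0.4379, -0.2456, 0.1997]
tcp_rot: [-1.854, -2.535, -0.001]
wrist_force: [-0.3, 0.1, -0.3]
grip_width: 0.06
gripper_force: 0.0
[ 0.43790481 -0.24559126  0.19973282] [-0.01, -0.07, 0.92, -0.8, -0.53, -0.03] [-0.01, -0.07, 0.92, -0.81, -0.53, 9.27]
```

View pics/s1.png

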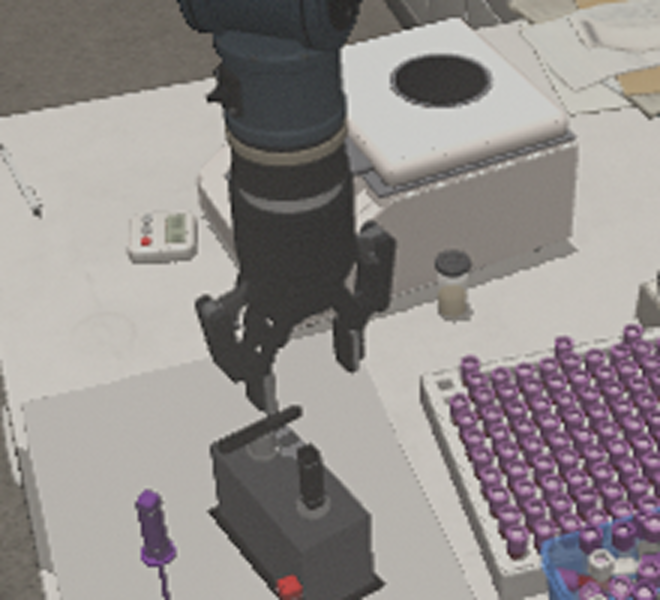

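The gripper is above the stand (crop about 290,330), with its fingers spread along the stand's x. The pin handle is at (312,475). I'll align first, then descend.

```bash
python3 -m handwheel '[[[0,0,0.92,-0.8,-0.53,0,0.7],[0,0,0.92,-0.8,-0.53,0,0.7],[0,0,0.92,-0.8,-0.53,0,0.7]]]' ; python3 - <<'E'
from h import *
s=sensors.read_state()
print(s["position"],row([.4353,-.2548,.107],down(16.7)))
E
```

```text
time_s: 3.0
position: [0.4352, -0.2561, 0.1998]
tcp_rot: [1.877, 2.519, 0.0]
wrist_force: [-0.9, -1.2, -0.7]
grip_width: 0.0599
gripper_force: 0.0
[ 0.43521929 -0.256108    0.19975537] [0.01, 0.01, -0.08, 0.12, 0.04, 9.28]
```

```bash
python3 -m handwheel '[[[0,0,0,0,0,2,0.7],[0,0,0,0.1,0,4,0.7],[0,0,0,0.1,0,6,0.7],[0,0,0,0.1,0,8,0.7],[0,0,0,0.1,0,9.28,0.7],[0,0,0,0.1,0,9.28,0],[0,0,0,0.1,0,9.28,0],[0,0,0,0.1,0,9.28,0],[0,0,0,0.1,0,9.28,0],[0,0,0,0.1,0,9.28,0]]]' 60; python3 -m handwheel '[[[0,0,0,0,0,0,0],[0,0,0,0,0,0,0]]]'; python3 - <<'E'
from h import *
s=sensors.read_state(); print(s["position"],s["grip_width"],s["gripper_force"],s["wrist_force"],s["moment"])
p,d=imaging.read_camera("side"); cv2.imwrite("pics/s2.png",cv2.resize(p[200:350,220:360],(560,600),interpolation=2))
E
```

```text
time_s: 4.0
position: [0.436, -0.2559, 0.1083]
tcp_rot: [1.875, 2.517, -0.0]
wrist_force: [-0.1, -0.4, 3.8]
grip_width: 0.0135
gripper_force: 58.5
time_s: 4.2
position: [0.436, -0.2559, 0.1083]
tcp_rot: [1.875, 2.517, -0.0]
wrist_force: [0.3, -0.4, 5.0]
grip_width: 0.0132
gripper_force: 58.6
[ 0.43599812 -0.25593759  0.10829102] 0.013183339412063386 58.63140106201172 [ 0.31508463 -0.43790378  5.0153795 ] [ 0.00306462 -0.01165438  0.01296918]
```

View pics/s2.png

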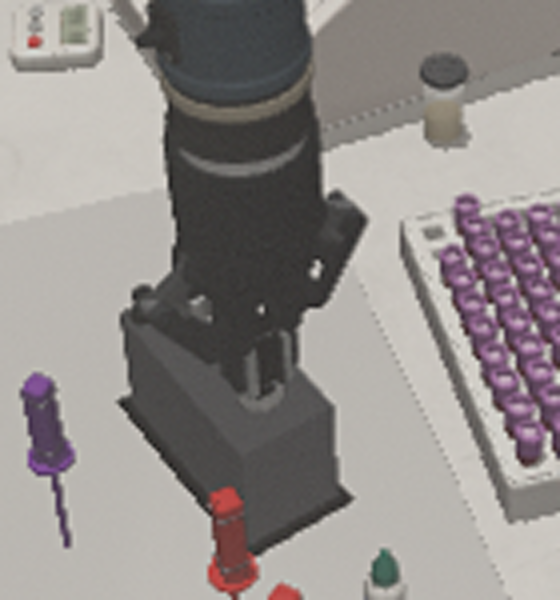

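The pin is gripped by its handle just above the collar (crop about 262,370), with the pads along the stand's x. Next: lift, then move over to the groove.

```bash
cat >> h.py <<'E'
Rm=Rz(7.8); C=np.array([.617,.1365,0]); L=.1033
N=Rm.apply([-.5736,0,.8192]); U=Rm.apply([.8192,0,.5736]); Y=Rm.apply([0,1,0]); G=C+Rm.apply([-.0627,0,.1112])
RG=Ro.from_matrix(np.c_[np.cross(U,-N),U,-N])
def gp(y,u,h): # TCP for the tip at y along groove, u up slope, h above the mouth (m)
    return G+y*Y+u*U+(h+L)*N
def tip(s=None):
    s=s or sensors.read_state(); R=Ro.from_rotvec(s["tcp_rot"]); p=s["position"]+L*R.apply([0,0,1])-G
    F=np.array(s["wrist_force"]); ang=(R.inv()*RG).magnitude()*57.3
    print("t %.1f tip y %.1f u %.1f h %.1f mm | F y %.1f u %.1f n %.1f | ang %.1f grip %.4f"%(s["time_s"],p@Y*1e3,p@U*1e3,p@N*1e3,F@Y,F@U,F@N,ang,s["grip_width"]))
    return p@Y*1e3,p@U*1e3,p@N*1e3,F@Y,F@U,F@N
E
python3 -m handwheel '[[[0,0,0,0,0,-2,0],[0,0,0,0,0,-5,0],[0,0,0,0,0,-9,0],[0,0,0,0,0,-13,0],[0,0,0,0,0,-16,0],[0,0,0,0,0,-16,0],[0,0,0,0,0,-16,0]]]' 80;  python3 - <<'E'
from h import *
s=sensors.read_state(); print(s["position"],s["wrist_force"],G)
print(row(gp(-.036,-.012,.05),RG))
E
```

```text
time_s: 4.95
position: [0.4354, -0.2554, 0.267]
tcp_rot: [1.876, 2.519, 0.0]
wrist_force: [-0.6, -0.1, -0.5]
grip_width: 0.0129
gripper_force: 77.8
[ 0.43538571 -0.25543692  0.2669703 ] [-0.56859378 -0.05833124 -0.4829548 ] [0.55488011 0.12799063 0.1112    ]
[-34.89, -2.66, 8.57, 31.26, 12.21, 3.69]
```

```bash
python3 -m handwheel '[[[-4,-0.3,1,3.2,0,-1,0],[-8,-0.6,2,6.8,1,-1,0],[-12,-0.9,3,10.5,2,-1,0],[-16,-1.2,4,14,4,-1,0],[-20,-1.5,5,18,6,-1,0],[-24,-1.8,6,21.6,8,0,0],[-28,-2.1,7,25,9.8,1,0],[-32,-2.4,8,28.4,11.2,2,0],[-34.9,-2.66,8.57,30.5,12,3,0],[-34.9,-2.66,8.57,31.26,12.21,3.69,0]]]';python3 -m handwheel '[[[0,0,0,0,0,0,0],[0,0,0,0,0,0,0],[0,0,0,0,0,0,0]]]' >/dev/null;  python3 - <<'E'
from h import *
tip(); print(row(gp(-.036,-.012,.01),RG))
p,d=imaging.read_camera("side"); cv2.imwrite("pics/s3.png",cv2.resize(p[110:260,230:390],(640,600),interpolation=2))
E
```

```text
time_s: 5.95
position: [0.4595, 0.0814, 0.2234]
tcp_rot: [1.757, 2.02, 0.63]
wrist_force: [-0.3, -0.9, -0.6]
grip_width: 0.0127
gripper_force: 78.0
t 6.2 tip y -37.2 u -11.1 h 50.6 mm | F y 0.4 u 1.3 n -1.3 | ang 0.1 grip 0.0129
[-0.0, 0.06, -0.09, 0.11, -0.09, 4.06]
```

View pics/s3.png

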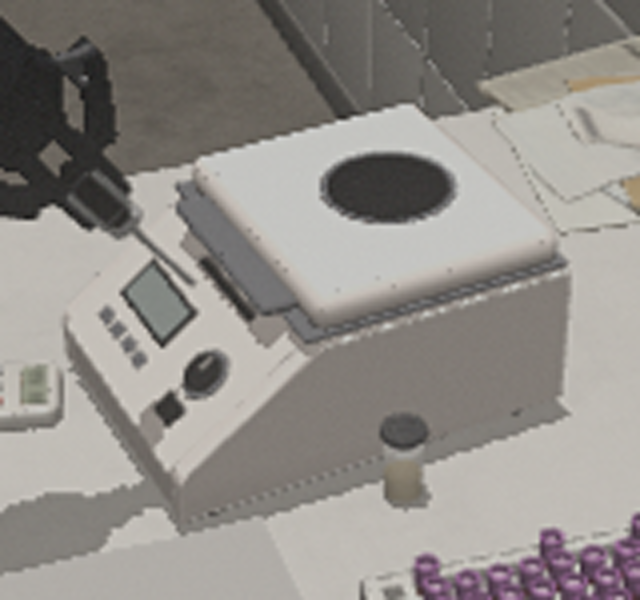

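The pin is held square to the panel, its tip at crop (193,282). The groove shows as a black strip from (203,262) to (262,325) under the grey lip. I'll check it against the model projection.

```bash
python3 - <<'E'
from h import *
f=lambda X:tuple(np.round([(proj("side",X)[0]-230)*4,(proj("side",X)[1]-110)*4],0))
for y in(-.045,0,.045): print(y,[f(G+y*Y+u*U) for u in(-.004,.004)],f(G+y*Y-.005*N))
s=sensors.read_state(); R=Ro.from_rotvec(s["tcp_rot"]); print("tip",f(s["position"]+L*R.apply([0,0,1])))
im=cv2.imread("pics/s3.png"); 
for X in (G+y*Y+u*U for y in np.linspace(-.045,.045,10) for u in(-.004,.004)): cv2.circle(im,tuple(int(a) for a in f(X)),2,(0,0,255),-1)
cv2.circle(im,tuple(int(a) for a in f(s["position"]+L*R.apply([0,0,1]))),3,(0,255,0),-1)
for z,x,y in((0,-.15,-.11),(0.052,-.15,-.11),(.052,-.15,.11),(.125,-.043,-.11),(0,.15,-.11),(.125,.15,-.11),(.125,-.043,.11)):cv2.circle(im,tuple(int(a) for a in f(C+Rm.apply([x,y,z]))),3,(255,0,0),-1)
cv2.imwrite("pics/s3b.png",im)
E
```

```text
-0.045 [(np.float64(250.0), np.float64(325.0)), (np.float64(259.0), np.float64(317.0))] (np.float64(259.0), np.float64(325.0))
0 [(np.float64(223.0), np.float64(291.0)), (np.float64(231.0), np.float64(283.0))] (np.float64(231.0), np.float64(291.0))
0.045 [(np.float64(196.0), np.float64(259.0)), (np.float64(205.0), np.float64(251.0))] (np.float64(205.0), np.float64(259.0))
tip (np.float64(195.0), np.float64(286.0))
```

View pics/s3b.png

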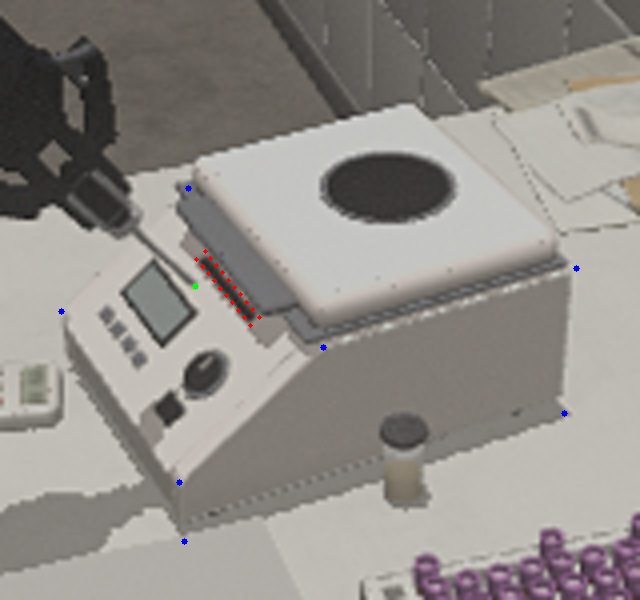

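The projected groove (red dots) matches the dark strip to within about 1 mm, and the tip (green) lies at the visible tip. Next: touch the panel just below the groove, then slide up the slope into it.

```bash
python3 -m handwheel '[[[0,0,0,0,0,1.5,0],[0,0,0,0,0.1,3.2,0],[0,0,0,0,0.1,4.2,0],[0,0,0,0,0.1,4.6,0],[0,0,0,0,0.1,4.6,0],[0,0,0,0,0.1,4.6,0]]]' >/dev/null; cat > ck.py <<'E'
import sys; from h import *
y,u,h,fy,fu,fn=tip()
hmin=float(sys.argv[1]); sys.exit(0 if (h>hmin and abs(fy)<8 and abs(fu)<8 and fn<float(sys.argv[2])) else 1)
E
python3 ck.py -9 3 && python3 -m handwheel '[[[0,0,0,0,0,0.15,0],[0,0,0,0,0,0.15,0]]]' >/dev/null && python3 ck.py -9 3  && python3 -m handwheel '[[[0,0,0,0,0,0.15,0],[0,0,0,0,0,0.15,0]]]' >/dev/null && python3 ck.py -9 3 && python3 -m handwheel '[[[0,0,0,0,0,0.15,0],[0,0,0,0,0,0.15,0]]]' >/dev/null && python3 ck.py -9 3 && python3 -m handwheel '[[[0,0,0,0,0,0.15,0],[0,0,0,0,0,0.15,0]]]' >/dev/null && python3 ck.py -9 3
```

```text
t 6.9 tip y -36.0 u -10.7 h 4.6 mm | F y 0.2 u -0.2 n -0.1 | ang 0.0 grip 0.0128
t 7.1 tip y -35.7 u -10.7 h 3.1 mm | F y -0.5 u -0.3 n -0.3 | ang 0.0 grip 0.0130
t 7.3 tip y -35.6 u -11.3 h 1.1 mm | F y -0.1 u -0.5 n -0.4 | ang 0.0 grip 0.0129
t 7.5 tip y -35.6 u -10.9 h 0.1 mm | F y -0.3 u -0.9 n 4.8 | ang 0.0 grip 0.0129
```

```bash
k(){ python3 - <<'E'
import sys; from h import *
y,u,h,fy,fu,fn=tip(); sys.exit(0 if fn>1.5 and abs(fu)<9 and h>-1.2 else 1)
E
}
python3 -m handwheel '[[[0,0,0,0,0.15,0.05,0],[0,0,0,0,0.3,0.05,0]]]' >/dev/null; k && python3 -m handwheel '[[[0,0,0,0,0.1,0,0],[0,0,0,0,0.2,0,0]]]' >/dev/null && k && python3 -m handwheel '[[[0,0,0,0,0.1,0,0],[0,0,0,0,0.2,0,0]]]' >/dev/null && k && python3 -m handwheel '[[[0,0,0,0,0.1,0,0],[0,0,0,0,0.2,0,0]]]' >/dev/null && k && python3 -m handwheel '[[[0,0,0,0,0.1,0,0],[0,0,0,0,0.2,0,0]]]' >/dev/null && k && python3 -m handwheel '[[[0,0,0,0,0.1,0,0],[0,0,0,0,0.2,0,0]]]' >/dev/null && k
```

```text
t 7.7 tip y -35.6 u -10.2 h -0.3 mm | F y 0.0 u -6.3 n 13.6 | ang 0.3 grip 0.0126
t 7.9 tip y -35.6 u -9.9 h -0.4 mm | F y -0.1 u -8.3 n 16.2 | ang 0.4 grip 0.0127
t 8.1 tip y -35.6 u -9.6 h -0.6 mm | F y -0.4 u -11.4 n 20.2 | ang 0.6 grip 0.0133
```

```bash
python3 -m handwheel '[[[0,0,0,0,0,-0.3,0],[0,0,0,0,0,-0.4,0],[0,0,0,0,0,-0.4,0]]]'; python3 - <<'E'
from h import *
tip(); print(row(gp(-.036,0,.003),RG))
E
```

```text
time_s: 8.4
position: [0.4962, 0.0838, 0.1963]
tcp_rot: [1.755, 2.011, 0.635]
wrist_force: [0.3, -0.0, -0.3]
grip_width: 0.0127
gripper_force: 78.0
t 8.4 tip y -35.7 u -3.7 h 3.2 mm | F y -0.1 u 0.0 n -0.4 | ang 0.1 grip 0.0127
[0.04, -0.03, -0.02, -0.02, 0.37, 0.02]
```

```bash
k(){ python3 - <<'E'
import sys; from h import *
y,u,h,fy,fu,fn=tip(); sys.exit(0 if fn<3 and abs(fu)<4 else 1)
E
}
python3 -m handwheel '[[[0,0,0,0,0.37,0,0],[0,0,0,0,0.37,0,0],[0,0,0,0,0.37,0.2,0],[0,0,0,0,0.37,0.2,0]]]' >/dev/null; k && python3 -m handwheel '[[[0,0,0,0,0,0.15,0],[0,0,0,0,0,0.15,0]]]' >/dev/null && k && python3 -m handwheel '[[[0,0,0,0,0,0.15,0],[0,0,0,0,0,0.15,0]]]' >/dev/null && k && python3 -m handwheel '[[[0,0,0,0,0,0.15,0],[0,0,0,0,0,0.15,0]]]' >/dev/null && k && python3 -m handwheel '[[[0,0,0,0,0,0.15,0],[0,0,0,0,0,0.15,0]]]' >/dev/null && k && python3 -m handwheel '[[[0,0,0,0,0,0.15,0],[0,0,0,0,0,0.15,0]]]' >/dev/null && k
```

```text
t 8.8 tip y -35.7 u -1.1 h 0.7 mm | F y 0.1 u -0.6 n 0.1 | ang 0.1 grip 0.0129
t 9.0 tip y -35.7 u -1.0 h -0.7 mm | F y 0.2 u 0.3 n -0.5 | ang 0.1 grip 0.0131
t 9.2 tip y -35.7 u -0.9 h -2.1 mm | F y -0.2 u -1.1 n -1.0 | ang 0.1 grip 0.0129
t 9.4 tip y -35.7 u -0.8 h -3.6 mm | F y -0.5 u 0.4 n -0.2 | ang 0.1 grip 0.0132
t 9.6 tip y -35.7 u -0.4 h -4.7 mm | F y -0.3 u -0.9 n 1.8 | ang 0.0 grip 0.0129
t 9.8 tip y -35.7 u -0.0 h -5.2 mm | F y -0.2 u -4.0 n 10.3 | ang 0.0 grip 0.0130
```

```bash
cat > k.sh <<'F'
python3 - <<'E'
import sys; from h import *
y,u,h,fy,fu,fn=tip(); sys.exit(0 if fn>1.5 and abs(fy)<8 and h>-5.8 else 1)
E
F
k(){ bash k.sh; }
python3 -m handwheel '[[[0,0,0,0,0,-0.05,0],[0,0,0,0,0,-0.05,0]]]' >/dev/null; k && python3 -m handwheel '[[[0,0,0,0.12,0,0,0],[0,0,0,0.24,0,0,0],[0,0,0,0.36,0,0,0]]]' >/dev/null && k && python3 -m handwheel '[[[0,0,0,0.12,0,0,0],[0,0,0,0.24,0,0,0],[0,0,0,0.36,0,0,0]]]' >/dev/null && k && python3 -m handwheel '[[[0,0,0,0.12,0,0,0],[0,0,0,0.24,0,0,0],[0,0,0,0.36,0,0,0]]]' >/dev/null && k && python3 -m handwheel '[[[0,0,0,0.12,0,0,0],[0,0,0,0.24,0,0,0],[0,0,0,0.36,0,0,0]]]' >/dev/null && k && python3 -m handwheel '[[[0,0,0,0.12,0,0,0],[0,0,0,0.24,0,0,0],[0,0,0,0.36,0,0,0]]]' >/dev/null && k
```

```text
t 10.0 tip y -35.7 u -0.1 h -5.0 mm | F y 0.3 u -2.2 n 7.1 | ang 0.0 grip 0.0130
t 10.3 tip y -34.7 u -0.2 h -5.0 mm | F y -4.4 u -1.9 n 6.0 | ang 0.3 grip 0.0132
t 10.6 tip y -31.5 u 0.7 h -4.9 mm | F y -4.3 u -0.7 n 6.1 | ang 0.4 grip 0.0131
t 10.9 tip y -28.1 u 0.8 h -4.9 mm | F y -4.5 u -0.4 n 5.2 | ang 0.4 grip 0.0131
t 11.2 tip y -20.9 u -1.2 h -6.3 mm | F y -0.7 u 0.8 n -0.6 | ang 0.1 grip 0.0129
```

It dropped into the hole at y ≈ -21 mm, with the normal force gone to zero. Now push in.

```bash
k(){ python3 - <<'E'
import sys; from h import *
y,u,h,fy,fu,fn=tip(); sys.exit(0 if fn<9 and abs(fy)<8 and abs(fu)<8 else 1)
E
}
python3 -m handwheel '[[[0,0,0,0,0,0.15,0],[0,0,0,0,0,0.2,0]]]' >/dev/null; k && python3 -m handwheel '[[[0,0,0,0,0,0.1,0],[0,0,0,0,0,0.2,0],[0,0,0,0,0,0.3,0]]]' >/dev/null && k && python3 -m handwheel '[[[0,0,0,0,0,0.15,0],[0,0,0,0,0,0.3,0]]]' >/dev/null && k && python3 -m handwheel '[[[0,0,0,0,0,0.15,0],[0,0,0,0,0,0.3,0]]]' >/dev/null && k && python3 -m handwheel '[[[0,0,0,0,0,0.15,0],[0,0,0,0,0,0.3,0]]]' >/dev/null && k && python3 -m handwheel '[[[0,0,0,0,0,0.1,0],[0,0,0,0,0,0.2,0]]]' >/dev/null && k && python3 -m handwheel '[[[0,0,0,0,0,0.1,0],[0,0,0,0,0,0.2,0]]]' >/dev/null && k
```

```text
t 11.4 tip y -21.0 u -1.2 h -8.3 mm | F y -0.2 u -1.3 n -1.0 | ang 0.1 grip 0.0128
t 11.7 tip y -21.3 u -0.7 h -11.0 mm | F y 0.0 u -0.6 n 0.2 | ang 0.1 grip 0.0131
t 11.9 tip y -21.3 u -0.6 h -14.0 mm | F y -0.8 u -0.6 n -1.5 | ang 0.0 grip 0.0128
t 12.1 tip y -21.3 u -0.9 h -16.8 mm | F y -0.6 u -1.8 n 3.1 | ang 0.1 grip 0.0130
t 12.3 tip y -21.3 u -1.7 h -20.1 mm | F y -0.2 u -3.6 n 4.0 | ang 0.1 grip 0.0125
t 12.5 tip y -21.3 u -1.8 h -22.3 mm | F y -0.3 u -3.4 n 3.5 | ang 0.1 grip 0.0129
t 12.7 tip y -21.3 u -2.0 h -24.3 mm | F y 0.4 u -3.8 n 3.6 | ang 0.2 grip 0.0128
```

```bash
python3 -m handwheel '[[[0,0,0,0,0,0,0],[0,0,0,0,0,0,0],[0,0,0,0,0,0,0],[0,0,0,0,0,0,0],[0,0,0,0,0,0,0]]]' >/dev/null; python3 - <<'E'
from h import *
tip(); p,d=imaging.read_camera("side"); cv2.imwrite("pics/s4.png",p[60:300,180:440])
E
```

```text
t 13.2 tip y -21.3 u -2.0 h -24.3 mm | F y -0.4 u -3.1 n 2.8 | ang 0.2 grip 0.0129
```

View pics/s4.png

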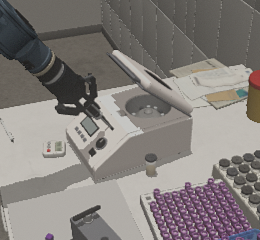

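The lid has sprung open (crop about 150,75). I'll withdraw along the pin's axis and carry it back to the stand.

```bash
python3 -m handwheel '[[[0,0,0,0,0,-1,0],[0,0,0,0,0,-2.5,0],[0,0,0,0,0,-5,0],[0,0,0,0,0,-8,0],[0,0,0,0,0,-9,0],[0,0,0,0,0,-9,0]]]';  python3 - <<'E'
from h import *
print(row([.436,-.2559,.272],Ro.from_rotvec([1.875,2.517,0])))
E
```

```text
time_s: 13.85
position: [0.4624, 0.0936, 0.2537]
tcp_rot: [1.751, 2.007, 0.64]
wrist_force: [0.3, -0.7, -0.8]
grip_width: 0.0127
gripper_force: 78.1
[35.21, 2.61, -8.59, -34.27, -4.94, -5.75]
```

```bash
python3 -m handwheel '[[[3.5,0.3,-0.9,-3.4,-0.5,-0.6,0],[7,0.5,-1.7,-6.9,-1,-1.2,0],[10.6,0.8,-2.6,-10.3,-1.5,-1.7,0],[14,1,-3.4,-13.7,-2,-2.3,0],[17.6,1.3,-4.3,-17.1,-2.5,-2.9,0],[21,1.6,-5.2,-20.6,-3,-3.5,0],[24.6,1.8,-6,-24,-3.5,-4,0],[28,2.1,-6.9,-27.4,-4,-4.6,0],[32,2.4,-7.8,-31,-4.5,-5.2,0],[35.21,2.61,-8.59,-34.27,-4.94,-5.75,0]]]'; python3 -m handwheel '[[[0,0,0,0,0,0,0],[0,0,0,0,0,0,0],[0,0,0,0,0,0,0],[0,0,0,0,0,0,0]]]' >/dev/null; python3 - <<'E'
from h import *
print(sensors.read_state()["position"],row([.436,-.2559,.272],Ro.from_rotvec([1.875,2.517,0])))
p,d=imaging.read_camera("side"); cv2.imwrite("pics/s5.png",cv2.resize(p[190:340,210:350],(560,600),interpolation=2))
s=sensors.read_state(); R=Ro.from_rotvec(s["tcp_rot"])
for l in(L,L-.07): a=proj("side",s["position"]+l*R.apply([0,0,1])); print("model px",[(a[0]-210)*4,(a[1]-190)*4])
a=proj("side",[.4353,-.2548,.08]);print("socket",[(a[0]-210)*4,(a[1]-190)*4])
E
```

```text
time_s: 14.85
position: [0.4352, -0.2581, 0.2662]
tcp_rot: [-1.873, -2.515, 0.01]
wrist_force: [0.9, -0.1, -0.6]
grip_width: 0.0131
gripper_force: 78.0
[ 0.43479418 -0.25501342  0.26833749] [-0.38, -0.09, 0.06, -0.12, 0.09, -0.37]
model px [np.float64(289.0783829095892), np.float64(325.62650347541535)]
model px [np.float64(281.3731830621937), np.float64(223.46144121588804)]
socket [np.float64(299.4653351233924), np.float64(436.24288045225194)]
```

View pics/s5.png

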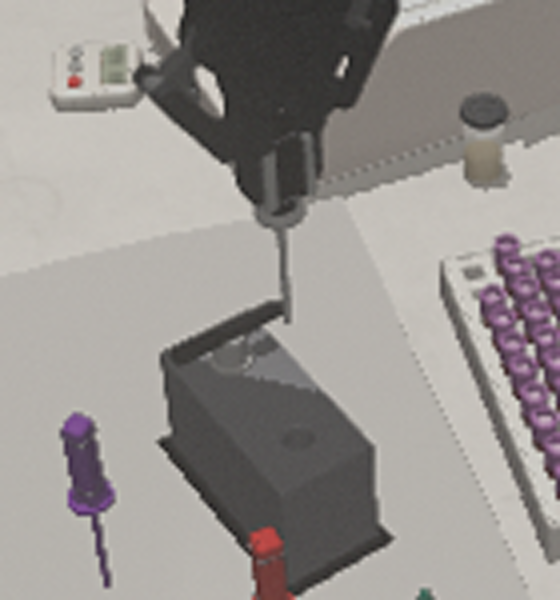

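The tip is at (288,322) and the empty socket at (298,438), both matching the model. I'll lower it in.

```bash
python3 -m handwheel '[[[-0.38,0,0,-0.1,0.1,0,0],[-0.38,0,0,-0.1,0.1,2,0],[-0.38,0,0,-0.1,0.1,5,0],[-0.38,0,0,-0.1,0.1,7,0],[-0.38,0,0,-0.1,0.1,9,0],[-0.38,0,0,-0.1,0.1,11,0],[-0.38,0,0,-0.1,0.1,13,0],[-0.38,0,0,-0.1,0.1,14.5,0],[-0.38,0,0,-0.1,0.1,15.4,0],[-0.38,0,0,-0.1,0.1,15.4,0]]]'; python3 -m handwheel '[[[0,0,0,0,0,0,0],[0,0,0,0,0,0,0]]]'; python3 - <<'E'
from h import *
print(sensors.read_state()["position"],row([.436,-.2559,.1083],Ro.from_rotvec([1.875,2.517,0])))
E
```

```text
time_s: 16.3
position: [0.4345, -0.2562, 0.113]
tcp_rot: [-1.876, -2.519, -0.001]
wrist_force: [1.2, 0.8, -0.0]
grip_width: 0.0128
gripper_force: 78.0
time_s: 16.5
position: [0.4361, -0.2575, 0.1156]
tcp_rot: [1.874, 2.517, 0.001]
wrist_force: [0.3, -0.6, -0.5]
grip_width: 0.0127
gripper_force: 78.0
[ 0.43605733 -0.25750668  0.1155766 ] [0.05, 0.0, 0.01, 0.16, 0.04, 0.73]
```

```bash
k(){ python3 - <<'E'
import sys; from h import *
s=sensors.read_state(); print(s["position"],s["wrist_force"]); sys.exit(0 if s["wrist_force"][2]<3 else 1)
E
}
python3 -m handwheel '[[[0,0,0,0.16,0,0.3,0],[0,0,0,0.16,0,0.5,0],[0,0,0,0.16,0,0.5,0]]]'>/dev/null; k && python3 -m handwheel '[[[0,0,0,0,0,0.1,0],[0,0,0,0,0,0.1,0]]]'>/dev/null && k && python3 -m handwheel '[[[0,0,0,0,0,0.1,0],[0,0,0,0,0,0.1,0]]]'>/dev/null && k && python3 -m handwheel '[[[0,0,0,0,0,0.1,0],[0,0,0,0,0,0.1,0]]]'>/dev/null && k && python3 -m handwheel '[[[0,0,0,0,0,0.1,0],[0,0,0,0,0,0.1,0]]]'>/dev/null && k
```

```text
[ 0.43473524 -0.25531245  0.10908351] [ 0.43873172  0.8750337  -1.41895426]
[ 0.43493959 -0.25550643  0.10838028] [-0.77151411  0.08683894  0.58677294]
[ 0.43494276 -0.25550012  0.10834825] [-1.43919218  1.84956918  4.74393042]
```

Seated on its collar at the same height as before. Release it and retreat.

```bash
python3 -m handwheel '[[[0,0,0,0,0,0,0.3],[0,0,0,0,0,0,0.6],[0,0,0,0,0,0,0.6],[0,0,0,0,0,0,0.6],[0,0,0,0,0,0,0.6]]]'; python3 -m handwheel '[[[0,0,0,0,0,-2,0.6],[0,0,0,0,0,-5,0.6],[0,0,0,0,0,-9,0.6],[0,0,0,0,0,-12,0.6],[0,0,0,0,0,-15,0.6],[0,0,0,5,0,-15,0.6],[0,0,0,10,0,-15,0.6],[0,0,0,15,0,-15,0.6],[0,0,0,18,0,-15,0.6],[0,0,0,18,0,-15,0.6]]]'; python3 - <<'E'
from h import *
p,d=imaging.read_camera("side"); cv2.imwrite("pics/s6.png",cv2.resize(p[90:370,180:420],(600,600*280//240)[:2] if 0 else (514,600),interpolation=2))
E
```

```text
time_s: 17.7
position: [0.4348, -0.2554, 0.107]
tcp_rot: [1.876, 2.519, 0.001]
wrist_force: [-0.3, 0.2, 0.1]
grip_width: 0.0513
gripper_force: 0.0
time_s: 18.7
position: [0.3822, -0.0801, 0.2579]
tcp_rot: [1.87, 2.522, 0.003]
wrist_force: [1.1, 0.0, 0.1]
grip_width: 0.0509
gripper_force: 0.0
```

View pics/s6.png

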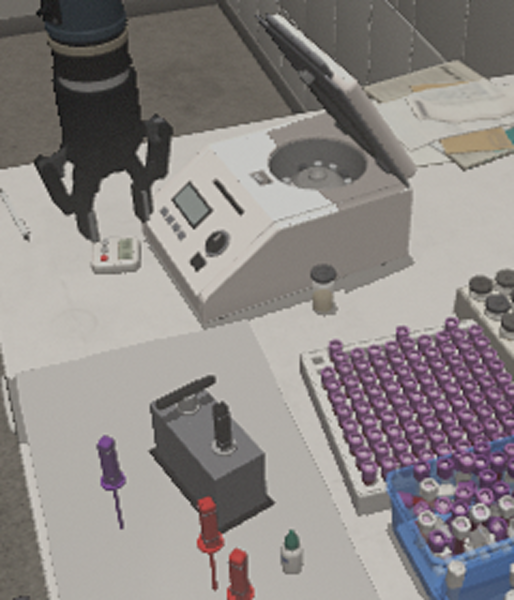

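The pin is upright on its collar at (223,430), the lid is wide open at (340,95), and the rotor key, timer, vial and dropper are undisturbed.

```bash
python3 -m handwheel '[[[0,0,0,0,0,0,0.6],[0,0,0,0,0,0,0.6],[0,0,0,0,0,0,0.6]]]' >/dev/null; python3 -c "
from rig import job; print(job.close_job())"
```

```text
the job is handed in; nothing more can be done
None
```

The job is handed in at about 19 s of the 72 s: the last picture showed the lid wide open, the pin back upright on its collar in the stand, and the rotor key, timer, vial and dropper bottle apparently where they were.

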